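Set out the instruments from the delivered stack

ROBOT

A 6-joint arm with a two-finger parallel gripper is mounted at the origin on the work surface. World frame = base frame: x ahead of the robot, y to its left, z up, the work surface at z = 0. Lengths are in m, angles in rad, forces in N, time in s.
With the tool pointing down it reaches from about 0.25 to 0.775 m from the base axis. Payload 4 kg.
Tool frame: the origin (TCP) lies midway between the tips of the shut fingers; the grasp point (between the pads) lies 19 mm behind it; z points along the fingers, y is the direction in which the jaws open and shut (so a half turn about z gives the same grasp; the last joint's range is limited). The gripper opens to 94 mm and grips with 3 to 60 N. Pads are 16 mm wide; open, the fingers measure 119 mm over their backs; the gripper's body (75 mm by 177 mm) begins 78 mm behind the grasp point.
Start: joints at [1.017, 0.087, 1.371, -0, 1.684, -0.103], TCP at [0.24, 0.495, 0.206] pointing down, gripper open.
Joint ranges: [-3.1, 3.1], [-0.76, 2.03], [0.27, 2.55], [-1.08, 4.22], [0.17, 2.65], [-2.57, 2.57]. Speed limits (rad/s): [2.79, 2.79, 3.14, 3.14, 3.14, 3.14].

INTERFACE

Orientations are given as [roll, pitch, yaw] about the fixed x, y, z axes, in that order (R = Rz(yaw) Ry(pitch) Rx(roll)).
In Python, from bench import robot, cams gives the robot as it stands.
- The arm moves only by the tool step_arm, never from a script. Its argument "plan" is a list that holds one entry, the list of rows, each a list of 5 numbers: the shift along the world's x, y, z in mm, then the turn about the world's z in rad, then the opening in per cent of the stroke, from 0 (shut) to 100 (fully open). In form: [[[tx, ty, tz, turn, fingers], ...]]. A call has 1 to 8 rows; each row is the pose to reach, as a shift and turn from the pose commanded when the call began; what a row does not reach only later rows make up. A row lasts 1/12 s, in which the tool goes at most 41.7 mm and 7.16 degrees, less where a joint would pass 70% of its speed; a pose out of reach is approached as far as the arm can. A call with a gripper value outside its range is refused whole. The fingers move at their own pace and stop on an object; the grip force is fixed at half the most. Time passes only in rows, so rows that repeat a pose let the fingers close. It gives the time, the measured TCP pose, the force and the opening at its end, in the units of the state.
- robot.get_obs(): the state, without advancing time (a new reading comes with each control period).
- cams.snapshot(name): name is "scene" or "top"; returns a dict with "frame" (480x640x3 uint8, red, green, blue), "camera_matrix" (3x3 intrinsics, pixels), "k1" (the pictures are not rectified: a ray, as slopes to the right and down, at radius r is drawn at 1 + k1 r^2 times it, then the intrinsics apply), "origin" and "attitude" of the camera in the world. Camera axes: x right, y down, z forward; pixel columns grow to the right and rows downward; lengths in m; the calibration is good to about 2 mm. A picture is of the moment at which its call begins. There is no depth.
- robot.close_job(): hands the job in, once; it reports no verdict.
The state is a dict: "time": time; "joint_positions": joint angles; "qvel": joint speeds; "joint_torque": joint torques, N m; "tool_pos": TCP position; "ee_rot": TCP orientation; "wrist_force": force on the tool from outside, world axes, zero at the start; "wrist_torque": the same for the moment, N m; "width": finger opening in m.
Only numpy, scipy, OpenCV 4.12 (cv2) and the standard library are available. Lean on these libraries where they do the work, as an engineer would, in place of code of your own. Each camera call takes 0.05 s, during which the arm holds its last target. There are 200 camera calls.

TASK

The kit for the next run stands in one stack on the grey-blue mat: take it apart and set every piece on its own instrument, gently and the right way up - the white weighing cup in the middle of the balance pan, the red agar dish in the middle of the lit counting stage, the aluminium block in the middle of the heater plate, and the orange tube rack in the middle of the shaker platform. Turn the block and the rack so that their long sides run square with the instrument, parallel to its front edge. Leave the amber bottle and the timer where they are.

Things in the scene. Friction and masses are not known exactly. Their poses are not given: they have to be found in the camera images.
- cup_c (a point): white porcelain weighing cup, open at the top, round, 36 mm across, 22 mm high, straight walls 3 mm thick, about 35 g; topmost of the stack, standing on the agar dish. The point is its centre, 11 mm above its underside; z up
- dish_c (a point): closed round agar dish, clear plastic with red agar inside, lid on (one rigid piece), 58 mm across, 15 mm high, about 30 g; second from the top, lying on the aluminium block. The point is its centre, 7.5 mm above its underside; z up
- block_c (a point): aluminium heating block with 15 dark tube holes in its top, 75 mm long (its x axis), 50 mm wide (its y axis), 40 mm high, about 320 g; third from the top, lying crosswise on the orange rack. The point is its centre, 20 mm above its underside; z up
- rack_c (a point): empty orange grid tube rack, 112 mm long (its x axis), 64 mm wide (its y axis), 40 mm high, about 90 g; lowest of the stack, on a flat grey-blue mat 150 x 150 mm and 3 mm thick. The point is its centre, 20 mm above its underside; z up
- balance: low white precision balance with a dark blue front strip, 182 x 140 mm, fixed, with a round bare steel pan 112 mm across. Origin on the bench straight below the pan's middle; the pan's flat top is 50 mm above it. Its front edge (display and keys) lies towards its -x, its y axis runs along the front edge
- counter: illuminated colony-counting stage: dark grey-green housing 180 x 140 mm, fixed, with a round lit white disc with a fine grid, 106 mm across, in a black rim. Origin on the bench straight below the disc's middle; the disc's flat top is 60 mm above it. Front edge towards its -x, y axis along the front edge
- heater: block heater: white housing 178 x 140 mm, fixed, with a flat black heating plate, 90 mm along its x by 112 mm along its y. Origin on the bench straight below the plate's middle; the plate's top is 80 mm above it. Front edge (display and keys) towards its -x, y axis along the front edge
- shaker: platform shaker: dark blue housing, fixed, with a flat ribbed black rubber platform, 112 mm along its x by 134 mm along its y, which stays still; low steel rails 4 mm high run along x at the platform's two ends, 70 mm either side of the middle. Origin on the bench straight below the platform's middle; the rubber's top is 85 mm above it. Front edge (two knobs) towards its -x, y axis along the front edge
- bottle_c (a point): loose amber reagent bottle with a black cap, 46 mm across, 95 mm high, to be left alone. The point is its centre, 47.5 mm above its underside; z up
- timer_c (a point): loose flat white digital timer, 52 x 62 mm, 18 mm high, lying on the bench, to be left alone. The point is its centre, 9 mm above its underside; z up

How it is judged:
At the end, for the whole second after the job is handed in: Cup on the balance pan, dish on the lit stage (within 15 mm of the middle), block on the heater plate, rack on the shaker platform (within 12 mm, long side within 0.2 rad of parallel to the front edge); all upright within 0.1 rad, resting on it (height within 4 mm), released, at rest (horizontal distance between cup_c and balance below 0.015 m and z of cup_c in the frame of balance between 0.057 and 0.065 m and angle between each of cup_c, dish_c, block_c, rack_c's own z axis and vertical below 0.1 rad and linear speed of each of cup, dish, block, rack below 0.02 m/s and horizontal distance between dish_c and counter below 0.015 m and z of dish_c in the frame of counter between 0.0635 and 0.0715 m and horizontal distance between block_c and heater below 0.012 m and z of block_c in the frame of heater between 0.096 and 0.104 m and angle between the x axis of block_c and the y axis of heater, either way round below 0.2 rad and horizontal distance between rack_c and shaker below 0.012 m and z of rack_c in the frame of shaker between 0.101 and 0.109 m and angle between the x axis of rack_c and the y axis of shaker, either way round below 0.2 rad); the robot touches nothing.
It fails at once if a piece of the stack is tipped over (angle between any of cup_c, dish_c, block_c, rack_c's own z axis and vertical above 0.6 rad).
It fails at once if a piece is dropped or slammed onto its instrument (in the last 20 mm above it, moving at over 0.5 m/s) ((horizontal distance between cup_c and balance below 0.06 m and z of cup_c in the frame of balance below 0.081 m and linear speed of cup above 0.5 m/s) or (horizontal distance between dish_c and counter below 0.06 m and z of dish_c in the frame of counter below 0.0875 m and linear speed of dish above 0.5 m/s) or (horizontal distance between block_c and heater below 0.06 m and z of block_c in the frame of heater below 0.12 m and linear speed of block above 0.5 m/s) or (horizontal distance between rack_c and shaker below 0.06 m and z of rack_c in the frame of shaker below 0.125 m and linear speed of rack above 0.5 m/s)).
It fails at once if the bottle or the timer is shifted by more than 25 mm (distance of any of bottle_c, timer_c from where it was at the start of the episode above 0.025 m).
It fails at once if the bottle is knocked over (angle between bottle_c's own z axis and vertical above 0.5 rad).
It also fails if it takes over 125 s, if anything falls off the work surface, if the arm or the gripper's body presses on something with over 40 N, if the wrist force passes 120 N, or if a joint passes its speed limit or range.

## Working session

There is one attempt and no reset: what is moved stays moved. The work goes in short steps, Python scripts to look and compute and a tool call to move; the robot and the scene stay as the last step left them, time stands still between calls to the robot, and variables do not carry over. Pictures are saved under pics/ and viewed, about 12 in all and at most 16, crops included, and the job is handed in when it is done.

Besides the shell and the picture viewer there is one more tool, called after "Call:" by a JSON object that holds its "op" and its "data", one argument or row to a line. step_arm: Moves the arm, as the interface text tells. Its arguments: {"type":"object","properties":{"plan":{"type":"array"}},"required":["plan"]}

```bash
ls; mkdir -p pics; python3 - <<'E'
from bench import robot,cams
import cv2,pickle
o=robot.get_obs();print(o)
d={}
for n in("scene","top"):
    s=cams.snapshot(n);d[n]=s
    print(n,s["camera_matrix"],s["k1"],s["origin"],s["attitude"])
    cv2.imwrite(f"pics/{n}0.png",cv2.cvtColor(s["frame"],cv2.COLOR_RGB2BGR))
pickle.dump(d,open("s0.pkl","wb"))
E
```

```text
pics
{'time': 0.0, 'joint_positions': array([ 1.01689891e+00,  8.79352442e-02,  1.37221203e+00, -2.67364410e-05,
        1.68360319e+00, -1.03132215e-01]), 'qvel': array([-9.62644539e-06, -3.68276756e-04,  3.41244867e-05, -1.60069443e-03,
       -2.60459841e-04,  5.33136139e-04]), 'joint_torque': array([ 7.15681545e-04, -3.40180314e+01, -3.02427542e+01,  7.19314115e-02,
        3.30883171e-02, -1.92303301e-04]), 'tool_pos': array([0.23935324, 0.49458772, 0.2043364 ]), 'ee_rot': array([-3.13944357e+00, -1.95713741e-04,  2.69082426e+00]), 'wrist_force': array([0.41186836, 0.59975015, 0.46250184]), 'wrist_torque': array([ 0.0455857 , -0.0305967 , -0.00131188]), 'width': 0.09406181619095133}
scene [[514.41754032   0.         310.4732858 ]
 [  0.         514.41754032 244.92784528]
 [  0.           0.           1.        ]] -0.0738756071294533 [1.04614467 0.46082013 0.99745053] [-2.51307534 -0.00693109  2.34911011]
top [[480.10735552   0.         319.69140464]
 [  0.         480.10735552 237.62326752]
 [  0.           0.           1.        ]] -0.12171285555813044 [ 0.43777377 -0.01883287  0.96819087] [-2.97453019  0.01653492 -1.57994906]
```

View pics/scene0.png

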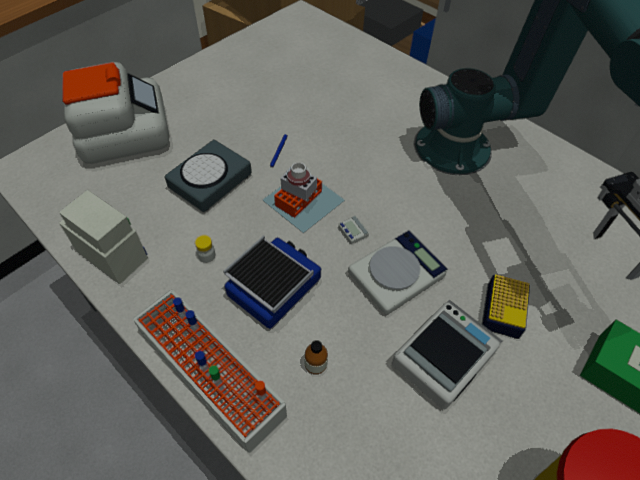

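View pics/top0.png

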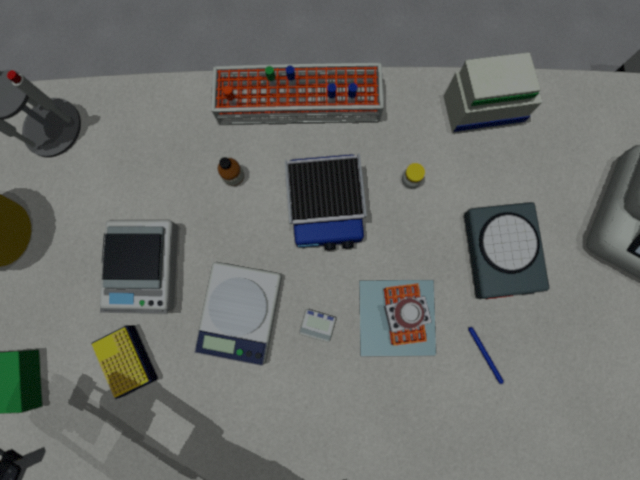

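```bash
cat > h.py <<'E'
import numpy as np,cv2,pickle
from scipy.spatial.transform import Rotation as R
from scipy.optimize import least_squares
def ray(s,p):
    K=s["camera_matrix"]; d=np.array([s["k1"],0,0,0,0])
    q=cv2.undistortPoints(np.array([[p]],float),K,d)[0,0]
    v=R.from_euler("xyz",s["attitude"]).as_matrix()@np.array([q[0],q[1],1])
    return np.array(s["origin"]),v
def at(s,p,z):
    o,v=ray(s,p); return o+v*(z-o[2])/v[2]
def proj(s,P):
    M=R.from_euler("xyz",s["attitude"]).as_matrix()
    r=cv2.projectPoints((np.atleast_2d(P)-s["origin"])@M,np.zeros(3),np.zeros(3),s["camera_matrix"],np.array([s["k1"],0,0,0,0.]))[0]
    return r[:,0]
def tri(obs):
    A=np.zeros((3,3));b=np.zeros(3)
    for s,p in obs:
        o,v=ray(s,p);v=v/np.linalg.norm(v);Q=np.eye(3)-np.outer(v,v);A+=Q;b+=Q@o
    X=np.linalg.solve(A,b)
    return X,[np.round(proj(s,X)[0]-p,1) for s,p in obs]
def crop(s,x,y,w,h,k):
    f=cv2.cvtColor(s["frame"],cv2.COLOR_RGB2BGR)[y:y+h,x:x+w]
    f=cv2.resize(f,None,fx=k,fy=k,interpolation=cv2.INTER_CUBIC)
    for i in range((-x)%20,w,20): cv2.putText(f,str(x+i),(int(i*k),10),0,.35,(255,0,255),1);f[::4,int(i*k)]=(255,0,255)
    for j in range((-y)%20,h,20): cv2.putText(f,str(y+j),(0,int(j*k)),0,.35,(255,0,255),1);f[int(j*k),::4]=(255,0,255)
    return f
E
python3 - <<'E'
from h import *
d=pickle.load(open("s0.pkl","rb"))
t,s=d["top"],d["scene"]
a=crop(t,95,205,195,165,4)
cv2.imwrite("pics/a.png",cv2.resize(a,None,fx=.9,fy=.9))
b=np.hstack([crop(t,355,270,90,95,4.4),crop(s,258,155,90,95,4.4)]);print(b.shape)
cv2.imwrite("pics/b.png",b)
c=np.hstack([crop(t,280,145,90,110,4),crop(t,460,195,95,110,4)]);print(c.shape)
cv2.imwrite("pics/c.png",c)
e=np.vstack([np.hstack([crop(s,160,135,100,80,2.9),crop(s,220,225,105,105,2.9)[:232]]),np.hstack([crop(s,345,225,105,100,2.9),crop(s,390,295,100,100,2.9)])[:,:594]]);print(e.shape)
cv2.imwrite("pics/e.png",e)
E
```

```text
(418, 792, 3)
(440, 740, 3)
(522, 594, 3)
```

View pics/a.png

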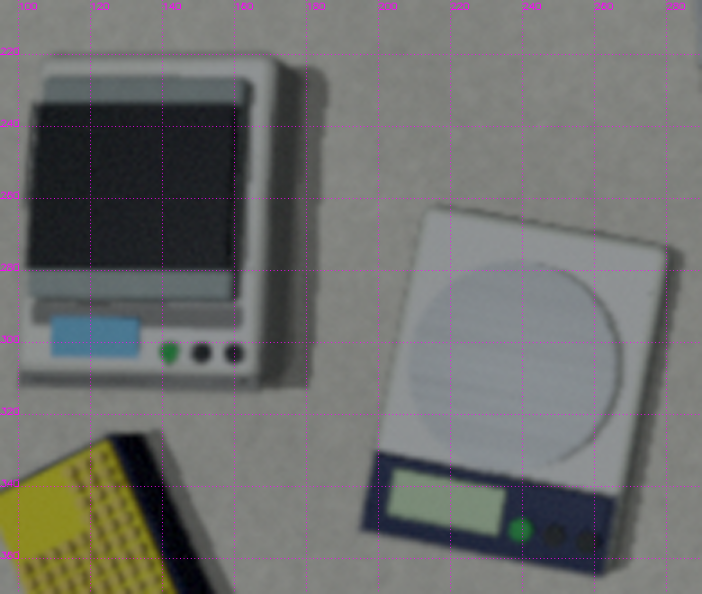

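View pics/b.png

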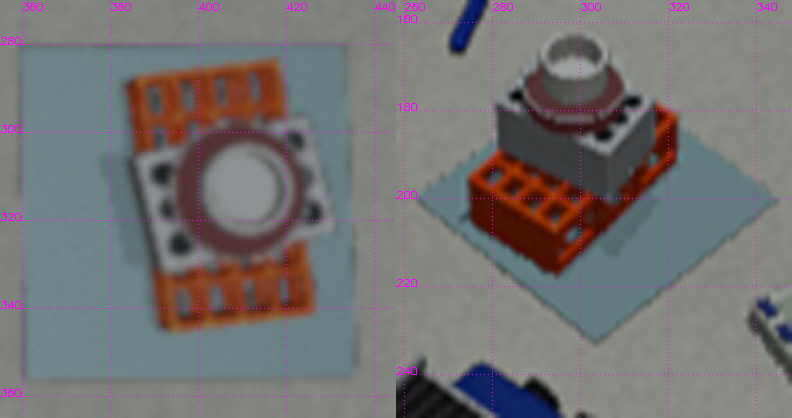

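View pics/c.png

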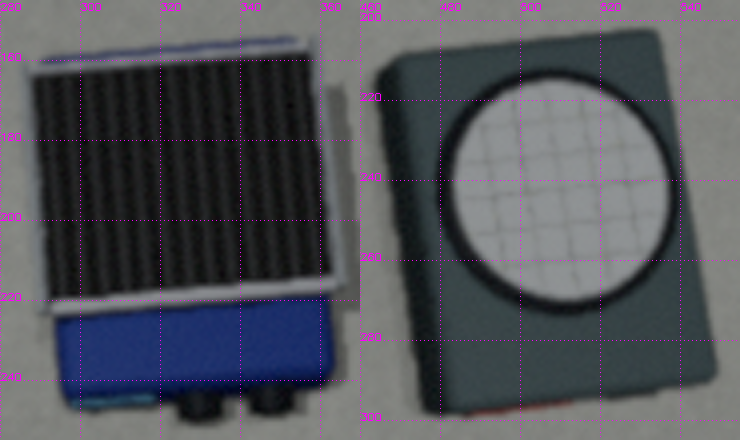

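View pics/e.png

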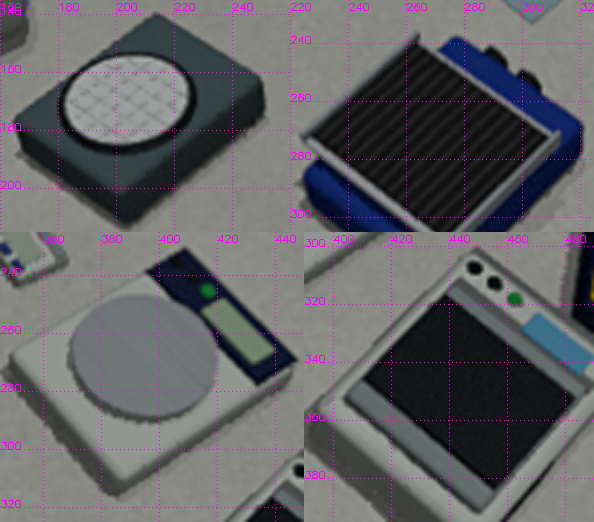

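```bash
python3 - <<'E'
from h import *
d=pickle.load(open("s0.pkl","rb"))
t,s=d["top"],d["scene"]
P={"pan":((237.9,306.3),(394.1,267.9)),"disc":((510.5,242.5),(203.8,169.3)),
"hTL":((104.7,233.6),(454,383.6)),"hTR":((162.2,233.6),(409.5,346)),"hBR":((160.3,279.7),(440.9,315.7)),"hBL":((102.5,279.7),(486,351.9)),
"sTR":((358.3,157.5),(226.9,272.2)),"sBR":((363.2,214.5),(263.1,241.2)),"sBL":((293,220),(310,272.2)),
"rTL":((383.4,287.5),(294.6,210.2)),"rTR":((418.2,284.1),(274.4,195.9)),"rBL":((391.4,345),(321.9,181.1)),
"bTL":((386.1,305.7),(305.7,189.5)),"bTR":((424.5,296.8),(281.2,178.2)),"bBL":((391.4,332),(316.9,177)),
"cup":((410.9,312.7),(298.7,167.7)),"bottlecap":((225,163),(316,346)),"timer":((318,321),(352,229))}
for k,(a,b) in P.items():
    X,e=tri([(t,a),(s,b)]);print(k,np.round(X*1000,1),*e)
def fit(names,pts,z):
    c=np.array([at(t,p,z)[:2] for p in pts])
    m=c.mean(0);x=(c[0]+c[3]-c[1]-c[2])/2;y=(c[0]+c[1]-c[2]-c[3])/2  # TL,TR,BR,BL ; +y left,+x up
    print(names,np.round(m*1000,1),"along y len",np.linalg.norm(x)*1e3,"ang",np.arctan2(x[1],x[0]),"along x",np.linalg.norm(y)*1e3,"ang",np.arctan2(y[1],y[0]))
fit("heater",[P[k][0] for k in("hTL","hTR","hBR","hBL")],.08)
fit("shaker",[(288.7,163.2),P["sTR"][0],P["sBR"][0],P["sBL"][0]],.085)
fit("rack",[P["rTL"][0],P["rTR"][0],(426.4,340.9),P["rBL"][0]],.043)
fit("block",[P["bTL"][0],P["bTR"][0],(430.7,321.6),P["bBL"][0]],.083)
print("pan",at(t,P["pan"][0],.05),at(s,P["pan"][1],.05));print("disc",at(t,P["disc"][0],.06),at(s,P["disc"][1],.06))
print("cup",at(t,P["cup"][0],.12),at(s,P["cup"][1],.12));print("dish",at(t,(409.4,313.3),.096))
E
```

```text
pan [461.3 154.4  42.7] [-0.3  0.2] [-0.3 -0. ]
disc [ 576.8 -375.9   55.6] [-0.6  0.5] [-0.6 -0.2]
hTL [602.4 412.5  76.2] [ 0.8 -0.5] [ 1. -0.]
hTR [600.1 300.9  69.9] [-0.6  0.5] [-0.8 -0. ]
hBR [507.9 302.8  74.7] [-2.6  1.8] [-2.9  0. ]
hBL [509.4 416.1  76. ] [-1.5  1. ] [-1.8  0.1]
sTR [743.5 -80.6  78.7] [-0.6  0.5] [-0.7 -0.2]
sBR [631.7 -88.   74.9] [-0.3  0.2] [-0.3 -0.1]
sBL [620.5  46.   81.9] [-0.8  0.6] [-0.9 -0.1]
rTL [ 495.6 -127.4   33.6] [-0.1  0.1] [-0.1 -0. ]
rTR [ 500.7 -194.6   36.7] [-0.4  0.3] [-0.4 -0.1]
rBL [ 386.4 -139.2   45.2] [ 0.2 -0.2] [0.2 0. ]
bTL [ 459.1 -125.8   81.2] [-0.2  0.2] [-0.2 -0. ]
bTR [ 473.8 -197.    78.5] [-0.6  0.5] [-0.6 -0.1]
bBL [ 411.4 -134.3   82.4] [-0.1  0.1] [-0.1 -0. ]
cup [ 444.9 -164.4  117.2] [-0.5  0.4] [-0.5 -0.1]
bottlecap [734.4 176.4  87.8] [-0.2  0.2] [-0.3 -0. ]
timer [431.4   1.9  18.2] [-0.8  0.7] [-0.9 -0.1]
heater [555.4 353.9] along y len 115.69921703034336 ang 1.5635230501026813 along x 89.00066920398505 ang 0.007068887609018732
shaker [681.6 -18. ] along y len 133.4311955388804 ang 1.6401720578829886 along x 112.35802465282602 ang 0.06636315932193705
rack [ 443.6 -166.4] along y len 67.54641524773777 ang 1.6600183755267324 along x 109.4858372263323 ang 0.11108711046360441
block [ 443.6 -166.2] along y len 73.84640164924332 ang 1.7939951046710025 along x 47.48174382033849 ang 0.1923399366908307
pan [0.46156066 0.15244486 0.05      ] [0.46529512 0.15724574 0.05      ]
disc [ 0.57705419 -0.37555923  0.06      ] [ 0.57838099 -0.3704096   0.06      ]
cup [ 0.44556612 -0.16480901  0.12      ] [ 0.44620871 -0.16133659  0.12      ]
dish [ 0.44475726 -0.1661848   0.096     ]
```

Call:
{"op": "step_arm", "data": {
  "plan": [
    [[95,-300,0,-0.9,70],[95,-300,0,-0.9,70],[95,-300,0,-0.9,70],[95,-300,0,-0.9,70],[95,-300,0,-0.9,70],[95,-300,0,-0.9,70],[95,-300,0,-0.9,70],[95,-300,0,-0.9,70]]
  ]
}}

```text
time: 0.77
tool_pos: [0.3349, 0.1917, 0.2052]
ee_rot: [3.142, 0.002, 1.783]
wrist_force: [0.9, -1.3, 0.5]
width: 0.066
```

Call:
{"op": "step_arm", "data": {
  "plan": [
    [[98,-315,0,0,70],[98,-315,0,0,70],[98,-315,0,0,70],[98,-315,0,0,70],[98,-315,0,0,70],[98,-315,0,0,70],[98,-315,0,0,70],[98,-315,0,0,70]]
  ]
}}

```text
time: 1.43
tool_pos: [0.4325, -0.1224, 0.2051]
ee_rot: [-3.141, -0.0, 1.79]
wrist_force: [0.6, 1.7, -0.3]
width: 0.0657
```

Call:
{"op": "step_arm", "data": {
  "plan": [
    [[12,-44,0,0,70],[12,-44,-40,0,70],[12,-44,-60,0,70],[12,-44,-60,0,70],[12,-44,-60,0,70]]
  ]
}}

```text
time: 1.85
tool_pos: [0.4436, -0.1635, 0.1441]
ee_rot: [-3.139, -0.003, 1.79]
wrist_force: [0.2, -0.2, 1.1]
width: 0.066
```

```bash
cat > look.py <<'E'
import sys
from h import *
from bench import robot,cams
def look(name,regs):
    o=robot.get_obs();print(np.round(o["tool_pos"],4),np.round(o["ee_rot"],3),np.round(o["wrist_force"],1),round(o["width"],4),o["time"])
    d={n:cams.snapshot(n) for n in {r[0] for r in regs}}
    pickle.dump(d,open(name+".pkl","wb"))
    cv2.imwrite(f"pics/{name}.png",np.hstack([crop(d[r[0]],*r[1:],4) for r in regs]))
E
python3 - <<'E'
from look import *
look("f",[("top",355,270,95,95),("scene",250,135,95,95)])
E
```

```text
[ 0.4436 -0.1635  0.1441] [-3.139e+00 -3.000e-03  1.790e+00] [ 0.2 -0.2  1.1] 0.066 1.85
```

View pics/f.png

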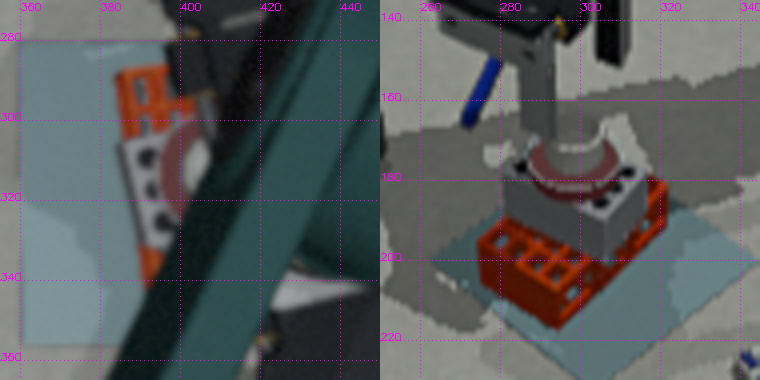

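Call:
{"op": "step_arm", "data": {
  "plan": [
    [[0,0,-20,0,70],[0,0,-35,0,70],[0,0,-41,0,70],[0,0,-41,0,70],[0,0,-41,0,40],[0,0,-41,0,25],[0,0,-41,0,10],[0,0,-41,0,0]]
  ]
}}

```text
time: 2.62
tool_pos: [0.4453, -0.1642, 0.1057]
ee_rot: [3.14, 0.001, 1.791]
wrist_force: [0.1, 0.2, 0.6]
width: 0.0425
```

Call:
{"op": "step_arm", "data": {
  "plan": [
    [[0,0,0,0,0],[0,0,0,0,0],[0,0,0,0,0],[0,0,0,0,0],[0,0,5,0,0],[0,0,15,0,0],[0,0,40,0,0],[0,0,60,0,0]]
  ]
}}

```text
time: 3.28
tool_pos: [0.4442, -0.1638, 0.1653]
ee_rot: [-3.141, -0.001, 1.791]
wrist_force: [1.3, -0.6, -0.1]
width: 0.0354
```

Call:
{"op": "step_arm", "data": {
  "plan": [
    [[2,30,10,0,0],[4,70,10,0,0],[17,317,0,0,0],[17,317,0,0,0],[17,317,0,0,0],[17,317,0,0,0],[17,317,0,0,0],[17,317,0,0,0]]
  ]
}}

```text
time: 3.95
tool_pos: [0.4613, 0.1553, 0.1651]
ee_rot: [3.141, -0.0, 1.791]
wrist_force: [0.7, -0.2, -0.5]
width: 0.0355
```

Call:
{"op": "step_arm", "data": {
  "plan": [
    [[0,40,0,0,0],[0,40,0,0,0]]
  ]
}}

```text
time: 4.12
tool_pos: [0.4606, 0.1994, 0.1647]
ee_rot: [3.141, -0.004, 1.799]
wrist_force: [-0.5, -1.2, -1.3]
width: 0.0357
```

Call:
{"op": "step_arm", "data": {
  "plan": [
    [[0,-40,0,0,0],[0,-40,0,0,0],[0,-40,-40,0,0],[0,-40,-75,0,0],[0,-40,-95,0,0],[0,-40,-101,0,0],[0,-40,-104,0,0],[0,-40,-104,0,0]]
  ]
}}

```text
time: 4.78
tool_pos: [0.4621, 0.1528, 0.0612]
ee_rot: [3.141, 0.0, 1.79]
wrist_force: [-0.8, -0.5, -0.1]
width: 0.0355
```

```bash
python3 - <<'E'
from look import *
look("g",[("top",190,250,100,110),("scene",340,210,100,110)])
E
```

```text
[0.4621 0.1528 0.0612] [3.141 0.    1.79 ] [-0.8 -0.5 -0.1] 0.0355 4.7833
```

View pics/g.png

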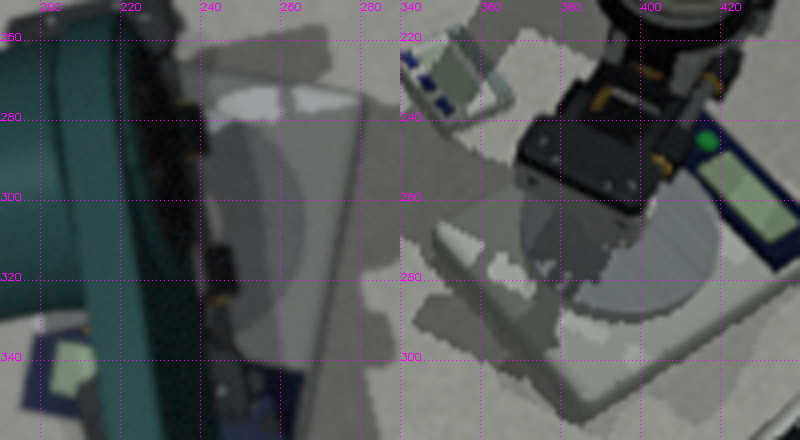

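Call:
{"op": "step_arm", "data": {
  "plan": [
    [[0,0,-2,0,0],[0,0,-3,0,0],[0,0,-3,0,0],[0,0,-3,0,0]]
  ]
}}

```text
time: 5.22
tool_pos: [0.4619, 0.1532, 0.058]
ee_rot: [3.141, 0.0, 1.791]
wrist_force: [0.1, 0.0, -0.5]
width: 0.0357
```

Call:
{"op": "step_arm", "data": {
  "plan": [
    [[0,0,-1,0,0],[0,0,-1,0,0],[0,0,-1,0,0]]
  ]
}}

```text
time: 5.47
tool_pos: [0.462, 0.1532, 0.0573]
ee_rot: [3.141, -0.0, 1.791]
wrist_force: [-0.5, -0.3, 4.6]
width: 0.0357
```

Call:
{"op": "step_arm", "data": {
  "plan": [
    [[0,0,0,0,50],[0,0,0,0,60],[0,0,0,0,60],[0,0,0,0,60],[0,0,20,0,75],[0,0,60,0,80],[0,0,100,0,80],[0,0,105,0,80]]
  ]
}}

```text
time: 6.13
tool_pos: [0.4654, 0.1539, 0.1693]
ee_rot: [3.128, 0.0, 1.791]
wrist_force: [1.0, -0.9, 0.3]
width: 0.0747
```

Call:
{"op": "step_arm", "data": {
  "plan": [
    [[-17,-318,0,0,80],[-17,-318,0,0,80],[-17,-318,0,0,80],[-17,-318,0,0,80],[-17,-318,0,0,80],[-17,-318,0,0,80],[-17,-318,0,0,80],[-17,-318,0,0,80]]
  ]
}}

```text
time: 6.8
tool_pos: [0.4438, -0.1684, 0.161]
ee_rot: [-3.141, 0.001, 1.788]
wrist_force: [0.5, 0.5, 0.1]
width: 0.0754
```

```bash
python3 - <<'E'
from look import *
look("i",[("top",190,250,90,110),("scene",250,135,90,110)])
E
```

```text
[ 0.4438 -0.1684  0.161 ] [-3.141e+00  1.000e-03  1.788e+00] [0.5 0.5 0.1] 0.0754 6.8
```

View pics/i.png

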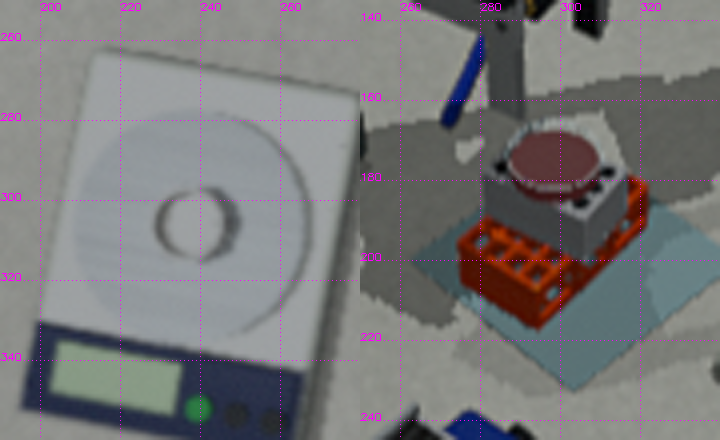

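Call:
{"op": "step_arm", "data": {
  "plan": [
    [[0,-1,0,0,85],[0,-1,-35,0,85],[0,-1,-60,0,85],[0,-1,-70,0,85],[0,-1,-74,0,85],[0,-1,-74,0,85],[0,-1,-74,0,70],[0,-1,-74,0,55]]
  ]
}}

```text
time: 7.57
tool_pos: [0.4459, -0.1661, 0.0894]
ee_rot: [3.139, 0.002, 1.792]
wrist_force: [0.3, -0.1, 0.8]
width: 0.0699
```

Call:
{"op": "step_arm", "data": {
  "plan": [
    [[0,0,0,0,30],[0,0,0,0,0],[0,0,0,0,0],[0,0,0,0,0],[0,0,4,0,0],[0,0,15,0,0],[0,0,45,0,0],[0,0,75,0,0]]
  ]
}}

```text
time: 8.23
tool_pos: [0.4433, -0.1653, 0.1622]
ee_rot: [-3.138, -0.003, 1.791]
wrist_force: [0.6, -0.4, 0.2]
width: 0.0569
```

Call:
{"op": "step_arm", "data": {
  "plan": [
    [[132,-210,5,0,0],[132,-210,5,0,0],[132,-210,5,0,0],[132,-210,5,0,0],[132,-210,5,0,0],[132,-210,5,0,0],[132,-210,0,0,0],[132,-210,0,0,0]]
  ]
}}

```text
time: 8.9
tool_pos: [0.5762, -0.3772, 0.1586]
ee_rot: [-3.138, -0.005, 1.789]
wrist_force: [-0.9, 1.2, -1.5]
width: 0.0573
```

Call:
{"op": "step_arm", "data": {
  "plan": [
    [[0,0,-30,0,0],[0,0,-60,0,0],[0,0,-80,0,0],[0,0,-88,0,0],[0,0,-92,0,0],[0,0,-94,0,0],[0,0,-95,0,0],[0,0,-95,0,0]]
  ]
}}

```text
time: 9.57
tool_pos: [0.5775, -0.3763, 0.0698]
ee_rot: [3.139, 0.003, 1.791]
wrist_force: [-0.2, -0.1, -0.3]
width: 0.0573
```

Call:
{"op": "step_arm", "data": {
  "plan": [
    [[0,0,-1,0,0],[0,0,-2,0,0],[0,0,-2,0,0],[0,0,-2,0,0]]
  ]
}}

```text
time: 9.9
tool_pos: [0.5768, -0.3761, 0.066]
ee_rot: [3.141, 0.0, 1.791]
wrist_force: [0.0, 0.7, 0.7]
width: 0.0569
```

Call:
{"op": "step_arm", "data": {
  "plan": [
    [[0,0,-1,0,0],[0,0,-1,0,0],[0,0,-1,0,0]]
  ]
}}

```text
time: 10.15
tool_pos: [0.5769, -0.3761, 0.066]
ee_rot: [3.141, 0.001, 1.791]
wrist_force: [-2.2, 1.3, 5.1]
width: 0.0572
```

Call:
{"op": "step_arm", "data": {
  "plan": [
    [[0,0,0,0,0],[0,0,-1,0,0],[0,0,-1,0,0],[0,0,-1,0,0]]
  ]
}}

```text
time: 10.48
tool_pos: [0.5768, -0.3761, 0.0659]
ee_rot: [3.141, 0.001, 1.791]
wrist_force: [-2.0, 2.1, 8.4]
width: 0.0572
```

Call:
{"op": "step_arm", "data": {
  "plan": [
    [[0,0,1,0,68],[0,0,1,0,72],[0,0,1,0,74],[0,0,1,0,74],[0,0,20,0,74],[0,0,60,0,85],[0,0,100,0,85],[0,0,100,0,85]]
  ]
}}

```text
time: 11.15
tool_pos: [0.5799, -0.3784, 0.174]
ee_rot: [3.131, 0.013, 1.791]
wrist_force: [0.6, -0.3, 2.3]
width: 0.0794
```

```bash
python3 - <<'E'
from look import *
look("j",[("top",355,270,90,95),("scene",258,155,90,95)])
E
```

```text
[ 0.5799 -0.3784  0.174 ] [3.131 0.013 1.791] [ 0.6 -0.3  2.3] 0.0794 11.15
```

View pics/j.png

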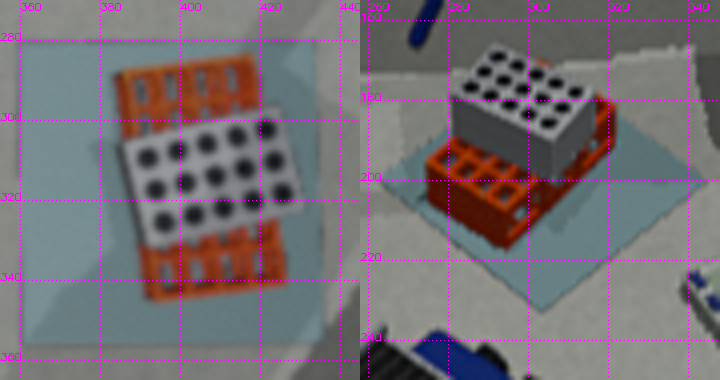

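```bash
python3 - <<'E'
from h import *
t=pickle.load(open("j.pkl","rb"))["top"]
g=lambda X,Y:at(t,(355+X/4,270+Y/4),.083)[:2]
print(g(215,176)); 
for a,b in(((267,130),(148,157)),((275,162),(156,190)),((283,194),(164,222)),((164,222),(148,157)),((283,194),(267,130))):
    v=g(*b)-g(*a);print(np.arctan2(v[1],v[0]),np.linalg.norm(v))
E
```

```text
[ 0.44360919 -0.16714404]
1.7750098701012753 0.05638188360886592
1.7818473332312823 0.056376509840007596
1.7808424124083488 0.056269297570892524
0.21595916826621483 0.030277103856436175
0.2122967684601299 0.02994780253973239
```

Call:
{"op": "step_arm", "data": {
  "plan": [
    [[-133,209,0,0,85],[-133,209,0,0,85],[-133,209,0,0,85],[-133,209,0,0,85],[-133,209,0,0,85],[-133,209,0,0,85],[-133,209,0,0,85],[-133,209,0,0,85]]
  ]
}}

```text
time: 11.92
tool_pos: [0.442, -0.1652, 0.1615]
ee_rot: [-3.139, -0.002, 1.793]
wrist_force: [-0.6, -0.4, 0.1]
width: 0.0799
```

Call:
{"op": "step_arm", "data": {
  "plan": [
    [[0,0,-40,0,85],[0,0,-75,0,85],[0,0,-100,0,85],[0,0,-108,0,85],[0,0,-111,0,85],[0,0,-111,0,85],[0,0,-111,0,65],[0,0,-111,0,55]]
  ]
}}

```text
time: 12.58
tool_pos: [0.4452, -0.168, 0.0545]
ee_rot: [3.139, 0.003, 1.791]
wrist_force: [0.1, -0.7, 0.5]
width: 0.0699
```

Call:
{"op": "step_arm", "data": {
  "plan": [
    [[0,0,0,0,40],[0,0,0,0,0],[0,0,0,0,0],[0,0,0,0,0],[0,0,0,0,0],[0,0,3,0,0],[0,0,6,0,0],[0,0,10,0,0]]
  ]
}}

```text
time: 13.25
tool_pos: [0.4425, -0.1664, 0.0614]
ee_rot: [-3.139, -0.002, 1.791]
wrist_force: [0.9, 0.1, -3.4]
width: 0.05
```

Call:
{"op": "step_arm", "data": {
  "plan": [
    [[0,0,30,0,0],[0,0,65,0,0],[0,0,100,0,0],[10,40,127,0,0],[40,190,127,-0.22,0],[40,190,127,-0.22,0],[40,190,127,-0.22,0],[40,190,127,-0.22,0]]
  ]
}}

```text
time: 13.92
tool_pos: [0.4828, 0.0223, 0.1893]
ee_rot: [-3.141, 0.0, 1.569]
wrist_force: [0.1, 0.4, -3.7]
width: 0.0496
```

Call:
{"op": "step_arm", "data": {
  "plan": [
    [[66,310,0,0,0],[66,310,0,0,0],[66,310,0,0,0],[66,310,0,0,0],[66,310,0,0,0],[66,310,0,0,0],[66,310,0,0,0],[66,310,0,0,0]]
  ]
}}

```text
time: 14.58
tool_pos: [0.5485, 0.3349, 0.1879]
ee_rot: [-3.139, -0.001, 1.574]
wrist_force: [0.8, -0.7, -3.4]
width: 0.05
```

Call:
{"op": "step_arm", "data": {
  "plan": [
    [[5,21,0,0,0],[5,21,0,0,0],[5,21,-30,0,0],[5,21,-60,0,0],[5,21,-80,0,0],[5,21,-90,0,0],[5,21,-94,0,0],[5,21,-94,0,0]]
  ]
}}

```text
time: 15.25
tool_pos: [0.5538, 0.3511, 0.0944]
ee_rot: [-3.14, 0.001, 1.57]
wrist_force: [0.9, -0.3, -3.8]
width: 0.05
```

```bash
python3 - <<'E'
from look import *
look("k",[("top",85,205,95,115),("scene",390,285,100,115)])
E
```

```text
[0.5538 0.3511 0.0944] [-3.14e+00  1.00e-03  1.57e+00] [ 0.9 -0.3 -3.8] 0.05 15.25
```

View pics/k.png

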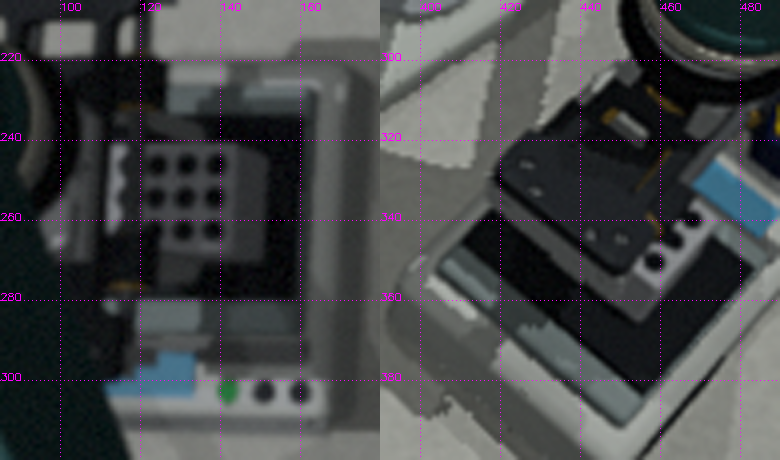

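Call:
{"op": "step_arm", "data": {
  "plan": [
    [[0,0,-1,0,0],[0,0,-3,0,0],[0,0,-4,0,0],[0,0,-4,0,0],[0,0,-4,0,0]]
  ]
}}

```text
time: 15.77
tool_pos: [0.5542, 0.3518, 0.0916]
ee_rot: [3.141, -0.0, 1.571]
wrist_force: [0.1, 0.1, -3.8]
width: 0.0496
```

Call:
{"op": "step_arm", "data": {
  "plan": [
    [[0,0,-1,0,0],[0,0,-1,0,0],[0,0,-1,0,0]]
  ]
}}

```text
time: 16.02
tool_pos: [0.5543, 0.3519, 0.0906]
ee_rot: [3.141, -0.0, 1.571]
wrist_force: [0.9, 0.6, -4.6]
width: 0.0496
```

Call:
{"op": "step_arm", "data": {
  "plan": [
    [[1,2,0,0,0],[1,2,0,0,0],[1,2,-1,0,0],[1,2,-1,0,0],[1,2,-1,0,0]]
  ]
}}

```text
time: 16.43
tool_pos: [0.5554, 0.354, 0.0905]
ee_rot: [3.141, -0.001, 1.571]
wrist_force: [-2.0, -0.4, 1.9]
width: 0.0499
```

Call:
{"op": "step_arm", "data": {
  "plan": [
    [[0,0,-1,0,0],[0,0,-1,0,0],[0,0,-1,0,0]]
  ]
}}

```text
time: 16.68
tool_pos: [0.5554, 0.3541, 0.0905]
ee_rot: [3.14, -0.001, 1.571]
wrist_force: [-2.4, -0.5, 5.9]
width: 0.0499
```

Call:
{"op": "step_arm", "data": {
  "plan": [
    [[0,0,1,0,62],[0,0,1,0,66],[0,0,1,0,70],[0,0,1,0,70],[0,0,20,0,80],[0,0,55,0,100],[0,0,90,0,100],[0,0,110,0,100]]
  ]
}}

```text
time: 17.35
tool_pos: [0.5563, 0.3544, 0.2026]
ee_rot: [3.137, -0.002, 1.571]
wrist_force: [-0.3, 0.3, 0.6]
width: 0.0889
```

```bash
python3 - <<'E'
from look import *
look("l",[("top",355,270,90,95),("scene",258,155,90,95)])
E
```

```text
[0.5563 0.3544 0.2026] [ 3.137e+00 -2.000e-03  1.571e+00] [-0.3  0.3  0.6] 0.0889 17.35
```

View pics/l.png

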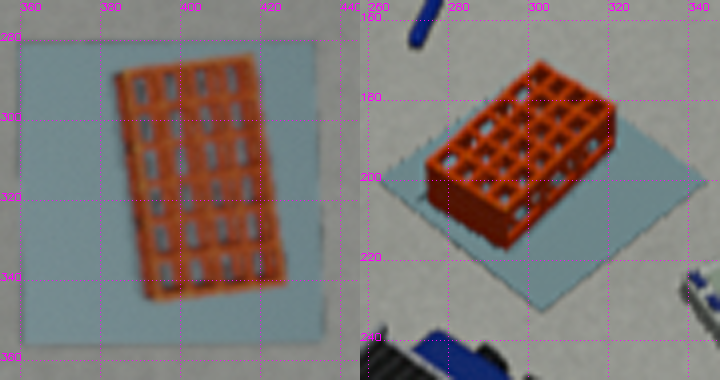

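```bash
python3 - <<'E'
from h import *
d=pickle.load(open("l.pkl","rb"));t=d["top"];s=d["scene"]
c=np.array([at(t,(355+X/4,270+Y/4),.043)[:2] for X,Y in((120,72),(254,54),(287,284),(152,298))])
print(c.mean(0));x=(c[0]+c[1]-c[2]-c[3])/2;y=(c[0]+c[3]-c[1]-c[2])/2
for v in(x,y):print(np.arctan2(v[1],v[0]),np.linalg.norm(v))
S=lambda X,Y:(258+(X-360)/4,155+Y/4)
for a,b in(((254,54),(427,160)),((152,298),(615,107)),((287,284),(541,60)),((120,72),(510,212))):
    print(tri([(t,(355+a[0]/4,270+a[1]/4)),(s,S(*b))]))
E
```

```text
[ 0.44379638 -0.16829216]
0.11157503392020379 0.10922030500359237
1.6714335365582766 0.06519190441389752
(array([ 0.50102825, -0.19373098,  0.04127088]), [array([-0.7,  0.5]), array([-0.7, -0.1])])
(array([ 0.38621424, -0.14165482,  0.04099962]), [array([-0.3,  0.3]), array([-0.3, -0. ])])
(array([ 0.39075235, -0.20529582,  0.04081749]), [array([-0.9,  0.7]), array([-0.9, -0.2])])
(array([ 0.49328293, -0.1286063 ,  0.03942246]), [array([-0.8,  0.6]), array([-0.8, -0.1])])
```

Call:
{"op": "step_arm", "data": {
  "plan": [
    [[-56,-262,0,-0.75,100],[-56,-262,0,-0.75,100],[-56,-262,0,-0.75,100],[-56,-262,0,-0.75,100],[-56,-262,0,-0.75,100],[-56,-262,0,-0.75,100],[-56,-262,0,-0.75,100],[-56,-262,0,-0.75,100]]
  ]
}}

```text
time: 18.12
tool_pos: [0.4978, 0.0883, 0.1968]
ee_rot: [-3.141, 0.003, 0.816]
wrist_force: [1.1, -0.1, -0.1]
width: 0.094
```

Call:
{"op": "step_arm", "data": {
  "plan": [
    [[-56,-261,0,-0.716,100],[-56,-261,0,-0.716,100],[-56,-261,0,-0.716,100],[-56,-261,0,-0.716,100],[-56,-261,0,-0.716,100],[-56,-261,0,-0.716,100],[-56,-261,0,-0.716,100],[-56,-261,0,-0.716,100]]
  ]
}}

```text
time: 18.78
tool_pos: [0.4425, -0.1716, 0.1967]
ee_rot: [-3.141, 0.002, 0.1]
wrist_force: [-0.7, 0.6, 0.2]
width: 0.094
```

Call:
{"op": "step_arm", "data": {
  "plan": [
    [[0,0,-40,0,100],[0,0,-80,0,100],[0,0,-115,0,100],[0,0,-125,0,100],[0,0,-125,0,100]]
  ]
}}

```text
time: 19.2
tool_pos: [0.4409, -0.1663, 0.0693]
ee_rot: [-3.136, 0.007, 0.107]
wrist_force: [-0.2, 0.4, -0.1]
width: 0.094
```

Call:
{"op": "step_arm", "data": {
  "plan": [
    [[0,0,-20,0,100],[0,0,-40,0,100],[0,0,-51,0,100],[0,0,-56,0,100],[0,0,-56,0,100],[0,0,-56,0,80],[0,0,-56,0,70],[0,0,-56,0,60]]
  ]
}}

```text
time: 19.87
tool_pos: [0.4442, -0.1697, 0.0189]
ee_rot: [3.14, -0.002, 0.105]
wrist_force: [-0.3, 0.4, -0.2]
width: 0.0778
```

Call:
{"op": "step_arm", "data": {
  "plan": [
    [[0,0,0,0,30],[0,0,0,0,0],[0,0,0,0,0],[0,0,0,0,0],[0,0,0,0,0],[0,0,3,0,0],[0,0,6,0,0],[0,0,10,0,0]]
  ]
}}

```text
time: 20.53
tool_pos: [0.4425, -0.1691, 0.0269]
ee_rot: [-3.141, 0.002, 0.105]
wrist_force: [0.6, 0.4, -1.0]
width: 0.064
```

Call:
{"op": "step_arm", "data": {
  "plan": [
    [[0,0,40,0,0],[0,0,80,0,0],[0,0,120,0,0],[0,0,160,0,0],[15,10,172,0.5,0],[30,20,172,0.5,0],[60,40,172,0.5,0],[80,50,172,0.5,0]]
  ]
}}

```text
time: 21.2
tool_pos: [0.5248, -0.1179, 0.2002]
ee_rot: [3.141, -0.002, 0.611]
wrist_force: [-0.3, -0.4, -0.4]
width: 0.0639
```

Call:
{"op": "step_arm", "data": {
  "plan": [
    [[158,100,0,0.95,0],[158,100,0,0.95,0],[158,100,0,0.95,0],[158,100,0,0.95,0],[158,100,0,0.95,0],[158,100,0,0.95,0],[158,100,0,0.95,0],[158,100,0,0.95,0]]
  ]
}}

```text
time: 21.87
tool_pos: [0.6815, -0.0187, 0.1982]
ee_rot: [-3.14, 0.0, 1.561]
wrist_force: [0.4, 1.0, -0.8]
width: 0.0638
```

Call:
{"op": "step_arm", "data": {
  "plan": [
    [[0,0,0,0.084,0],[0,0,-30,0.084,0],[0,0,-60,0.084,0],[0,0,-80,0.084,0],[0,0,-90,0.084,0],[0,0,-90,0.084,0],[0,0,-90,0.084,0]]
  ]
}}

```text
time: 22.45
tool_pos: [0.6812, -0.0193, 0.1094]
ee_rot: [-3.141, 0.0, 1.639]
wrist_force: [-0.2, 0.7, -0.6]
width: 0.0637
```

```bash
python3 - <<'E'
from look import *
look("m",[("top",275,135,100,115),("scene",215,215,100,115)])
E
```

```text
[ 0.6812 -0.0193  0.1094] [-3.141  0.     1.639] [-0.2  0.7 -0.6] 0.0637 22.45
```

View pics/m.png

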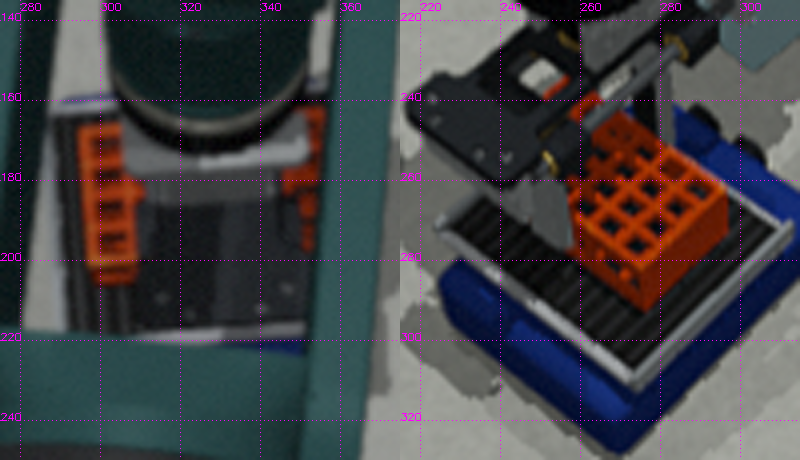

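Call:
{"op": "step_arm", "data": {
  "plan": [
    [[1,1,-3,0,0],[1,1,-6,0,0],[1,1,-8,0,0],[1,1,-9,0,0],[1,1,-9,0,0],[1,1,-9,0,0]]
  ]
}}

```text
time: 23.05
tool_pos: [0.6822, -0.0182, 0.1004]
ee_rot: [3.142, 0.0, 1.639]
wrist_force: [-0.7, 0.4, -1.2]
width: 0.0636
```

Call:
{"op": "step_arm", "data": {
  "plan": [
    [[0,0,-1,0,0],[0,0,-1,0,0],[0,0,-1,0,0]]
  ]
}}

```text
time: 23.3
tool_pos: [0.6823, -0.0182, 0.1002]
ee_rot: [3.141, 0.0, 1.639]
wrist_force: [-0.3, 0.4, 3.2]
width: 0.0637
```

Call:
{"op": "step_arm", "data": {
  "plan": [
    [[0,0,-1,0,0],[0,0,-1,0,0],[0,0,-1,0,0]]
  ]
}}

```text
time: 23.55
tool_pos: [0.6823, -0.0182, 0.1002]
ee_rot: [3.14, 0.0, 1.639]
wrist_force: [-2.5, -0.7, 6.2]
width: 0.0637
```

Contact. I'll release, lift, and back off towards the mat for a final look.

Call:
{"op": "step_arm", "data": {
  "plan": [
    [[0,0,1,0,75],[0,0,1,0,82],[0,0,1,0,85],[0,0,1,0,85],[0,0,20,0,85],[0,0,55,0,85],[0,0,90,0,85],[0,0,110,0,85]]
  ]
}}

```text
time: 24.22
tool_pos: [0.6832, -0.0182, 0.2126]
ee_rot: [3.137, 0.001, 1.639]
wrist_force: [0.3, -0.1, 0.5]
width: 0.0801
```

Call:
{"op": "step_arm", "data": {
  "plan": [
    [[-250,-150,20,0,85],[-250,-150,20,0,85],[-250,-150,20,0,85],[-250,-150,20,0,85],[-250,-150,20,0,85],[-250,-150,20,0,85],[-250,-150,20,0,85],[-250,-150,20,0,85]]
  ]
}}

```text
time: 24.88
tool_pos: [0.4278, -0.1711, 0.2295]
ee_rot: [-3.141, 0.003, 1.633]
wrist_force: [1.6, 1.3, 0.9]
width: 0.08
```

```bash
python3 - <<'E'
from look import *
look("n",[("top",275,145,100,110)])
t=pickle.load(open("n.pkl","rb"))["top"]
a=np.hstack([crop(t,275,145,100,110,4),crop(t,460,190,100,110,4)])
b=np.hstack([crop(t,90,205,110,120,3)]);cv2.imwrite("pics/n.png",a)
cv2.imwrite("pics/o.png",crop(t,90,205,195,145,4))
E
```

```text
[ 0.4278 -0.1711  0.2295] [-3.141e+00  3.000e-03  1.633e+00] [1.6 1.3 0.9] 0.08 24.8833
```

View pics/n.png

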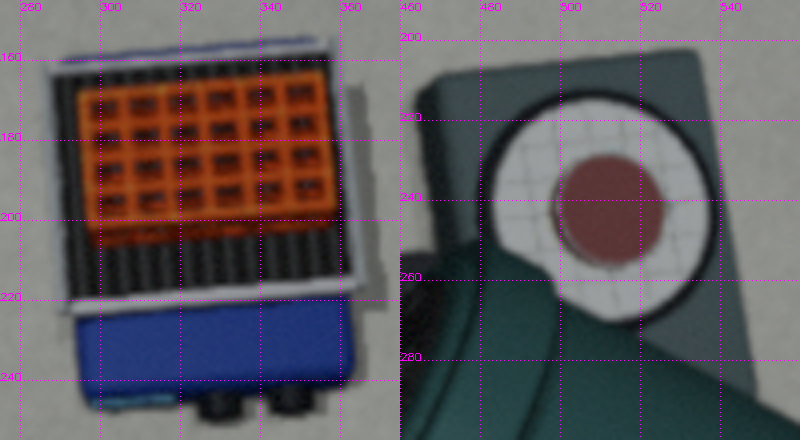

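View pics/o.png

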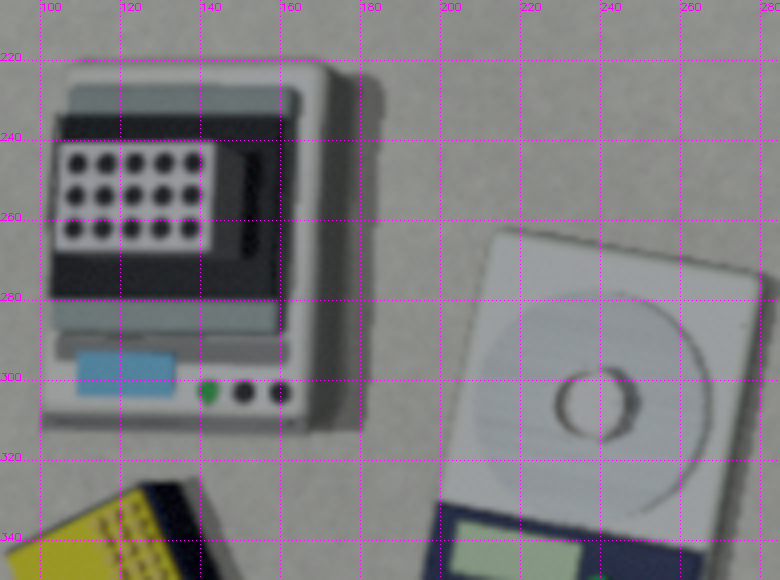

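```bash
python3 - <<'E'
from h import *
t=pickle.load(open("n.pkl","rb"))["top"]
c=np.array([at(t,(275+X/4,145+Y/4),.125)[:2] for X,Y in((78,92),(325,72),(336,208),(89,230))])
v=(c[0]+c[3]-c[1]-c[2])/2
print("rack",c.mean(0),np.arctan2(v[1],v[0])-np.pi/2,np.linalg.norm(v),"shaker .6816 -.018 .068")
c=np.array([at(t,(275+X/4,145+Y/4),.085)[:2] for X,Y in((52,74),(330,50),(352,277),(70,300))]);print("shaker again",c.mean(0))
g=lambda X,Y:at(t,(90+X/4,205+Y/4),.12)[:2]
print("block",g(134,195),g(75,195)-g(192,195),"heater .5554 .3539")
c=np.array([at(t,(90+X/4,205+Y/4),.08)[:2] for X,Y in((56,115),(287,115),(279,299),(48,299))]);print("heater again",c.mean(0))
print("dish",at(t,(512.75,242.5),.074),"disc",at(t,(460+(604-400)/4,190+(211)/4),.06))
print("cup",at(t,(90+597/4,205+404/4),.072),"pan",at(t,(90+593/4,205+404/4),.05))
E
```

```text
rack [ 0.68170334 -0.01996755] 0.07443175111442946 0.1128181957241083 shaker .6816 -.018 .068
shaker again [ 0.68155775 -0.01699366]
block [0.55526518 0.35384127] [0.00043948 0.0564547 ] heater .5554 .3539
heater again [0.55518512 0.35498695]
dish [ 0.57484994 -0.3745167   0.074     ] disc [ 0.57655038 -0.37652756  0.06      ]
cup [0.46153839 0.14580564 0.072     ] pan [0.46212883 0.1517769  0.05      ]
```

```bash
python3 -c "
from bench import robot
print(robot.close_job())"
```

```text
the job is handed in; nothing more can be done
None
```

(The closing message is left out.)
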